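Load a bottle under the labeller's press arm

ROBOT

A 7-joint arm with a two-finger parallel gripper is mounted at the origin on the work surface. World frame = base frame: x ahead of the robot, y to its left, z up, the work surface at z = 0. Lengths are in m, angles in rad, forces in N, time in s.
With the tool pointing down it reaches from about 0.4 to 0.85 m from the base axis. Payload 10.4 kg.
Tool frame: the origin (TCP) lies at the very end of the fingers, on their centre line; the grasp point (between the pads) lies 19 mm behind it; z points along the fingers, y is the line along which they close (so a half turn about z gives the same grasp; the last joint's range is limited). The gripper opens to 87 mm and grips with 3 to 60 N. Pads are 19 mm wide; open, the fingers measure 117 mm over their backs; the gripper's body (75 mm by 190 mm) begins 51 mm behind the grasp point.
Start: joints at [1.141, 0.332, -0.065, 1.46, 0.022, 1.35, -0.088], TCP at [0.247, -0.574, 0.223] pointing down, gripper open.
Joint ranges: [-2.6, 2.6], [-0.5, 2.12], [-1.47, 1.34], [0.16, 2.42], [-1.27, 4.41], [0.06, 2.06], [-2.6, 2.6]. Speed limits (rad/s): [2.22, 2.22, 2.79, 2.79, 3.14, 3.14, 3.14].

INTERFACE

Orientations are given as a unit quaternion [x, y, z, w].
In Python, from bench import * gives the robot as it stands.
- The arm moves only by the tool step_arm, never from a script. Its arguments are lists of equal length, an entry for each row: "delta_pos": the shift along the world's x, y, z in units of 25 mm (1.0 is 25 mm), a list of three; "turn": the turn about the world's z in units of 0.12 rad (1.0 is 0.12 rad). In form: {"delta_pos": [[tx, ty, tz], ...], "turn": [turn, ...]}. A call has 1 to 12 rows; each row shifts and turns the commanded pose from where the row before left it; what a row does not reach is not made up. A row lasts 1/10 s, in which the tool goes at most 50 mm and 8.59 degrees, less where a joint would pass 70% of its speed; a pose out of reach is approached as far as the arm can. A call with a number of a shift or a turn outside -1 to 1 is refused whole. A call with a gripper value outside its range is refused whole. "grip" is the closure, from 0 (fully open) to 1 (shut), set as the call begins (left out, the last holds). The fingers move at their own pace and stop on an object; "newtons" is the grip in N (left out, the last holds). Time passes only in rows, so rows that do not move let the fingers close. It gives the time, the measured TCP pose, the force, the opening and the grip force at its end, in the units of the state.
- read_state(): the state, without advancing time (a new reading comes with each control period).
- camera(name): name is "side" or "top"; returns a dict with "image" (480x640x3 uint8, red, green, blue), "z_map" (480x640 float32, m along the optical axis (not along the pixel's ray), 0 where there is no reading), "mtx" (3x3 intrinsics, pixels), "view" (4x4, takes a point from world to camera coordinates). Camera axes: x right, y up, looking along -z (the intrinsics and any distortion apply to the point x, -y, -z); pixel columns grow to the right and rows downward; lengths in m; the calibration is good to about 2 mm. A picture is of the moment at which its call begins.
- close_job(): hands the job in; it is judged then, once.
The state is a dict: "time": time; "joint_positions": joint angles; "joint_vel": joint speeds; "joint_torque": joint torques, N m; "ee_pos": TCP position; "eef_rot": TCP orientation; "ft_force": force on the tool from outside, world axes, zero at the start; "torque": the same for the moment, N m; "width": finger opening in m; "grip_force": force on a finger pad.
Only numpy, scipy, OpenCV 4.12 (cv2) and the standard library are available. Lean on these libraries where they do the work, as an engineer would, in place of code of your own. Each camera call takes 0.05 s, during which the arm holds its last target. There are 200 camera calls.

TASK

Take the bottle from the wire rack and load it cap first into the labeller: use it to push the sprung press arm up and back, slide it along the bed beneath the roller until it is pressed firmly home against the end stop, and let go so that the roller bears down on it. Feel your way: press the cap on the stop for a moment with a light, steady push, but do not ram the bottle into the stop or the machine, and leave the jars standing where they are.

Things in the scene. Friction and masses are not known exactly. Their poses are not given: they have to be found in the camera images.
- bottle: White plastic bottle lying on its side, 0.2 to 0.35 kg. Origin on its axis at mid-body, near its centre of mass; x points to the cap, away from the robot; axis level, 60 mm above the table at the start. Body 56 mm in diameter, x -65 to +65; rounded shoulder narrowing to 24 mm at x +89; black cap, 24 mm, ends flat at x +115. Grip it across the body, 35 to 50 mm behind the origin.
- cap_end (a point): Centre of the flat end of the bottle's cap (115 mm ahead of the bottle's origin, on its axis).
- rack: Fixed wire rack under the bottle at the start: two level rods 10 mm thick, 32 mm apart, tops 36 mm above the table, inside the bottle's width. Origin on the table, below the bottle's origin (within 12 mm along x); x along the rods. Feet 10 mm high, 90 mm wide, at x -70 and +95.
- labeller: Fixed bench labeller. Origin on the table below the bed's line; x along the bed away from the robot (loading direction). Base plate 12 mm high, x +35 to +305, 130 mm wide. Cheeks 110 mm high and a label reel 160 mm high stand beyond the stop. Before x = +50 nothing stands above the base plate: room for the fingers.
- bed (a point): Point on the bed's line where the seated bottle's origin comes to lie, 75 mm above the table, 115 mm before the stop face. The bed is four ball-shaped rubber wheels, 22 mm in diameter, in pairs 10 mm behind and 53 mm ahead of this point, 24 mm either side; they carry the body. Slide it in about 2 mm above that height; let go, it settles.
- stop: Steel end stop plate of the bed, fixed on the labeller, 56 mm wide. Origin on the face that the cap meets, at the height of the seated bottle's axis (75 mm above the table), 185 mm along +x from the labeller's origin; its x points as the labeller's x does. The plate is rigid: find it by the rise in force over the rubbing (some 5 to 15 N) and push 5 to 10 N more.
- press_roller: Free-turning rubber roller on the sprung arm, 20 mm in diameter, 34 mm long across the bed; origin at its centre. At rest 99 mm above the table, 65 mm before the stop face: the cap just passes under, the shoulder pushes it up, it rides on the body. It bars the way from above: set the bottle down with the cap 80 mm or more short of the stop.
- press_arm (a joint): Angle in rad of the press arm about its level pivot, 30 mm beyond the stop face and 95 mm above the table; arm 95 mm long, reaching back over the bed. 0 = down at rest, grows as the roller rises; about 0.15 with the roller on the bottle's body; it can swing to 0.8. A spring presses it down, with about 7 N at the roller.
- jar_a: Closed red jar, 68 mm in diameter, 50 mm high, standing left of the work; origin at the centre of its underside. Bystander.
- jar_b: Closed red jar like jar_a, standing right of the work. Bystander.
- pot: Small closed orange jar, 44 mm in diameter, 45 mm high, standing between labeller and rack; origin at the centre of its underside. Bystander.
Mind the look-alikes: they are no part of the job. What is meant by the bottle is not brown or red, and is the larger of those in its own colour.

How it is judged:
By the outcome, as a careful person would: the job done as asked, in the order asked, and still so for the second after the job is handed in, with the robot touching nothing.
It also fails if it takes over 67 s, if anything falls off the work surface, if the arm or the gripper's body presses on something with over 40 N, if the wrist force passes 120 N, or if a joint passes its speed limit or range.

## Working session

There is one attempt and no reset: what is moved stays moved. The work goes in short steps, Python scripts to look and compute and a tool call to move; the robot and the scene stay as the last step left them, time stands still between calls to the robot, and variables do not carry over. Pictures are saved under pics/ and viewed, at most 10 in all, crops included, and the job is handed in when it is done.

Besides the shell and the picture viewer there is one more tool, called after "Request:" in YAML: its name, and indented under it one key for each argument. step_arm: Moves the arm, as the interface text tells. Shifts and turns lie within -1 to 1; 1 stands for 25 mm of shift or 0.12 rad of turn. Its arguments: {"type":"object","properties":{"delta_pos":{"type":"array"},"turn":{"type":"array"},"grip":{"type":"number"},"newtons":{"type":"number"}},"required":["delta_pos","turn"]}

```bash
mkdir -p pics; ls
cat > h.py <<'E'
from bench import *
import numpy as np, cv2
def cap(n):
    c=camera(n); np.savez(f'{n}.npz',**c); return c
def pts(c):
    K,V,z=c['mtx'],c['view'],c['z_map']
    v,u=np.mgrid[:480,:640]
    P=np.stack([(u-K[0,2])/K[0,0]*z,-(v-K[1,2])/K[1,1]*z,-z],-1)
    return (P-V[:3,3])@V[:3,:3]   # R^T (p-t)
E
python3 - <<'E'
from h import *
for n in('side','top'):
    c=cap(n); cv2.imwrite(f'pics/{n}0.png',c['image'][...,::-1]); print(c['mtx'],c['view'],c.keys())
s=read_state();print(s)
E
```

```text
pics
[[534.55546477   0.         323.15287535]
 [  0.         534.55546477 233.28941907]
 [  0.           0.           1.        ]] [[-0.85440395 -0.51957866  0.00564926  0.50049244]
 [ 0.30200281 -0.4877126   0.81910361 -0.24924654]
 [-0.42283354  0.70155145  0.57361779 -0.87258005]
 [ 0.          0.          0.          1.        ]] dict_keys(['image', 'z_map', 'mtx', 'view'])
[[527.75554213   0.         317.16628261]
 [  0.         527.75554213 237.46399372]
 [  0.           0.           1.        ]] [[-0.01162234 -0.99992561 -0.00370118  0.02800116]
 [ 0.98787259 -0.01205522  0.15479802 -0.60407119]
 [-0.15483112 -0.00185718  0.98793921 -1.29545969]
 [ 0.          0.          0.          1.        ]] dict_keys(['image', 'z_map', 'mtx', 'view'])
{'time': 0.1, 'joint_positions': array([ 1.14140032,  0.33278728, -0.06471056,  1.46084442,  0.02163432,
        1.34992175, -0.08850792]), 'joint_vel': array([-0.00123127, -0.00382358, -0.00011668, -0.00187453,  0.00103389,
       -0.00055895,  0.0003776 ]), 'joint_torque': array([ 2.70160581e-04, -6.24543858e+01,  2.42014829e-02, -3.90717494e+01,
       -6.14185771e-02,  3.64584674e-02,  1.09591460e-04]), 'ee_pos': array([ 0.2471469 , -0.57368014,  0.22185308]), 'eef_rot': array([ 9.79382763e-01,  2.02012385e-01, -1.70523402e-04, -6.08679870e-04]), 'ft_force': array([ 0.5454903 , -0.02918746, -0.76193072]), 'torque': array([-0.01066311, -0.02218277, -0.00808126]), 'grip_force': 0.0, 'width': 0.0871157882339612}
```

View pics/top0.png

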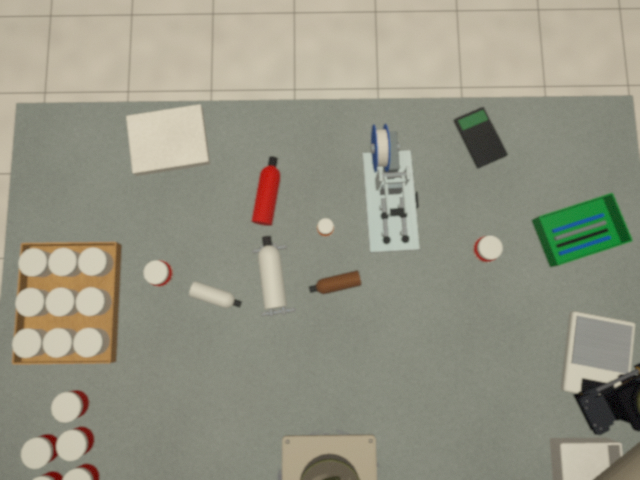

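View pics/side0.png

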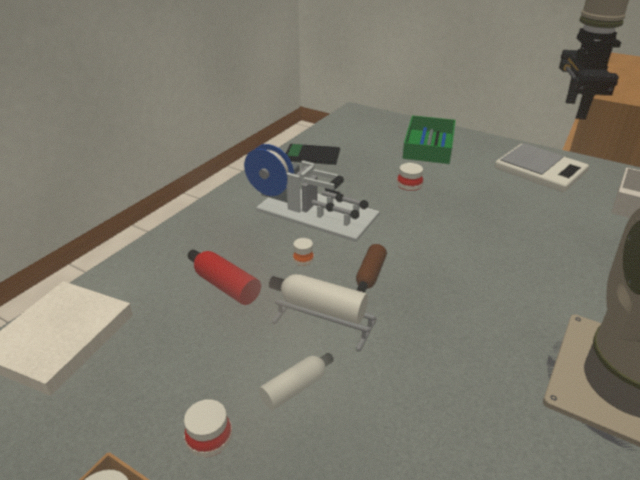

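The top view shows four bottle-like things: white on the rack (270,275), a smaller white one (215,295), a brown one (335,283) and a red one (266,190). The one meant is the white one on the rack: it is the larger of the two white ones and has its black cap at (267,241). The labeller is at (390,200), the pot at (326,227), and the jars at (157,272) and (489,248).

Run:
```python
from h import *
c=dict(np.load('top.npz')); P=pts(c); im=c['image']; hsv=cv2.cvtColor(im,cv2.COLOR_RGB2HSV)
def ray(u,v,h):
    K,V=c['mtx'],c['view']; d=np.array([(u-K[0,2])/K[0,0],-(v-K[1,2])/K[1,1],-1])@V[:3,:3]; o=-V[:3,:3].T@V[:3,3]
    return o+d*(h-o[2])/d[2]
# bottle white body
m=np.zeros((480,640),bool); m[236:320,250:292]=1
print('bottle maxz',np.nanmax(P[...,2][m]), 'table', np.median(P[330:400,320:500,2]))
b=m&(P[...,2]>0.055)
w=b&(hsv[...,2]>140)&(hsv[...,1]<60); k=b&(hsv[...,2]<70)
from numpy.linalg import svd
for nm,q in(('white',w),('cap',k)):
    r=cv2.minAreaRect(np.argwhere(q)[:,::-1].astype(np.float32)); print(nm,q.sum(),r, P[q].mean(0),P[q].min(0),P[q].max(0))
rw=cv2.minAreaRect(np.argwhere(w)[:,::-1].astype(np.float32))
for p in cv2.boxPoints(rw): print('corner',p,ray(*p,0.06))
print('capmid',ray(*cv2.minAreaRect(np.argwhere(k)[:,::-1].astype(np.float32))[0],0.06))
# base plate
m=np.zeros((480,640),bool); m[140:262,350:430]=1
pl=m&(abs(P[...,2]-0.012)<0.008)&(hsv[...,2]>165)
print('plate hsv',hsv[235,395],hsv[240,350],P[235,395])
r=cv2.minAreaRect(np.argwhere(pl)[:,::-1].astype(np.float32));print(pl.sum(),r)
for p in cv2.boxPoints(r): print('pc',p,ray(*p,0.012))
cv2.imwrite('pics/crop1.png',np.hstack([cv2.resize(im[120:260,350:430],None,fx=4,fy=4,interpolation=2),cv2.resize(im[200:340,180:300],None,fx=4,fy=4,interpolation=2)])[...,::-1])
```

```text
bottle maxz 1.3734480746340056 table -0.0008753027167022842
white 1347 ((270.8132019042969, 276.5678405761719), (62.125919342041016, 24.057086944580078), 82.56858825683594) [0.50113637 0.13296292 0.08441071] [0.39649333 0.01831097 0.05636418] [0.58120006 0.16998541 1.37344807]
cap 51 ((266.3269348144531, 240.1346435546875), (7.0601806640625, 6.864064693450928), 78.69007110595703) [0.59540602 0.1478665  0.06939454] [0.58594069 0.13869093 0.06367502] [0.60398705 0.15662908 0.07395732]
corner [254.86803 247.32155] [0.57917747 0.17760913 0.06      ]
corner [278.72305 244.21004] [0.5863477 0.1176492 0.06     ]
corner [286.75836 305.81415] [0.43241324 0.09785444 0.06      ]
corner [262.90335 308.92566] [0.42548565 0.15675133 0.06      ]
capmid [0.59709434 0.14886595 0.06      ]
plate hsv [ 58  15 199] [ 37  24 139] [ 0.6141313  -0.1826857   0.01051386]
2752 ((390.7587890625, 200.86471557617188), (99.70545959472656, 49.54594421386719), 85.60128784179688)
pc [362.23523 153.05884] [ 0.8371192  -0.10244892  0.012     ]
pc [411.63525 149.25882] [ 0.84599122 -0.2350286   0.012     ]
pc [419.28235 248.6706 ] [ 0.57712265 -0.24433704  0.012     ]
pc [369.88232 252.47061] [ 0.56871976 -0.11565158  0.012     ]
```

View pics/crop1.png

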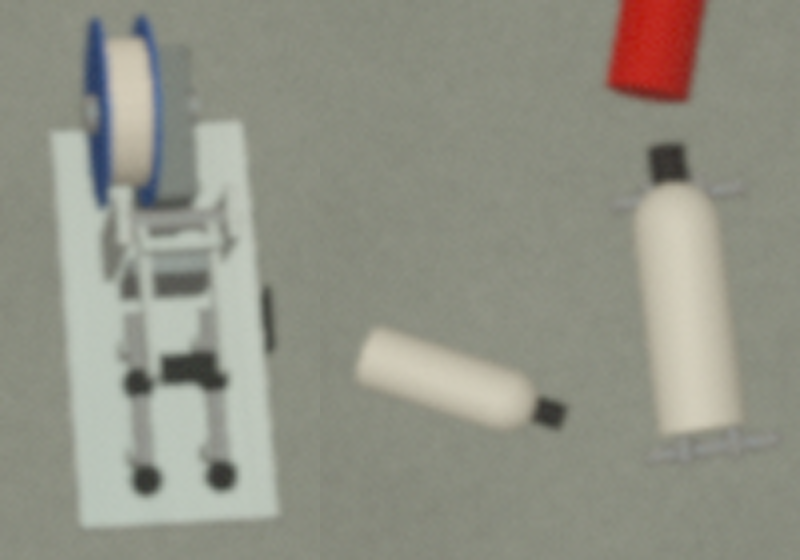

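The crop confirms it: the white bottle on the rod rack, black cap pointing away, clearly larger than the white one at (215,295). In the crop, the labeller's four wheels are at (147,480), (221,476), (137,383) and (214,380), and the roller at about (188,367).

Run:
```python
from h import *
cs={n:dict(np.load(n+'.npz')) for n in('top','side')}
def ray(c,u,v,h):
    K,V=c['mtx'],c['view']; d=np.array([(u-K[0,2])/K[0,0],-(v-K[1,2])/K[1,1],-1])@V[:3,:3]; o=-V[:3,:3].T@V[:3,3]
    return o+d*(h-o[2])/d[2]
c=cs['top']; W=[ray(c,350+x/4-.4,120+y/4-.4,.046) for x,y in((147,480),(221,476),(137,383))]
print(np.round(W,4)); m=(W[0]+W[1])/2; a=.042; print('rear wheel mid',m,'bed',m+.01*np.array([np.cos(a),np.sin(a),0]))
P=pts(c)
q=P[236:320,250:292].reshape(-1,3); q=q[(q[:,2]>.07)&(q[:,2]<.1)&(q[:,0]>.44)&(q[:,0]<.54)]
for x in(.45,.48,.51,.53):
    s=q[abs(q[:,0]-x)<.006]; print(x,'y mid',(s[:,1].min()+s[:,1].max())/2,s[:,1].max()-s[:,1].min(),'ztop',np.percentile(s[:,2],95))
c=cs['side'];P=pts(c);hs=cv2.cvtColor(c['image'],cv2.COLOR_RGB2HSV)
w=np.zeros((480,640),bool);w[265:330,262:375]=1
w&=(P[...,2]>.04)&(P[...,2]<.1)&(hs[...,2]>130);q=P[w]
u=np.array([np.cos(.131),np.sin(.131),0]);t=q@u;print('side along axis',np.percentile(t,[0.5,99.5]),'origin est',np.array([.495,.1356,0])@u)
# side-camera bottle: circle fit in the plane across the axis
n=np.array([-u[1],u[0],0]);s=q[(t>.46)&(t<.55)];A=np.c_[2*s@n,2*s[:,2],np.ones(len(s))];r=np.linalg.lstsq(A,(s@n)**2+s[:,2]**2,rcond=None)[0];print('lateral,z,rad',r[0],r[1],np.sqrt(r[2]+r[0]**2+r[1]**2),'exp',np.array([.495,.1356,0])@n)
```

```text
[[ 0.5969 -0.1551  0.046 ]
 [ 0.5989 -0.2022  0.046 ]
 [ 0.6598 -0.1507  0.046 ]]
rear wheel mid [ 0.59788727 -0.17861568  0.046     ] bed [ 0.60787845 -0.1781958   0.046     ]
0.45 y mid 0.12723372010380582 0.05168782033125112 ztop 0.08983840103681585
0.48 y mid 0.13092729061794722 0.049393319341875824 ztop 0.08848028296415494
0.51 y mid 0.13468037463694812 0.05195486582224086 ztop 0.08880007361106534
0.53 y mid 0.1382384626083149 0.04973513071750614 ztop 0.08905736997797063
side along axis [0.4425807  0.59187134] origin est 0.5084715598077848
lateral,z,rad 0.07069980433763001 0.06294002790280719 0.02533400245591686 exp 0.06977845560513866
```

Request:
step_arm:
  delta_pos:
    - [1,1,0]
    - [1,1,0]
    - [1,1,0]
    - [1,1,0]
    - [1,1,0]
    - [1,1,0]
    - [1,1,0]
    - [1,1,0]
    - [0,1,0]
    - [0,1,0]
    - [0,1,0]
    - [0,1,0]
  turn: [-0.2,-0.2,-0.2,-0.2,-0.2,-0.2,-0.2,-0.2,-0.2,-0.2,-0.2,-0.1]
  grip: 0

```text
time: 1.3
ee_pos: [0.447, -0.2729, 0.2222]
eef_rot: [0.998, 0.065, -0.0, -0.0]
ft_force: [0.7, 0.9, -0.6]
width: 0.087
grip_force: 0.0
```

Request:
step_arm:
  delta_pos:
    - [0.26,1,0]
    - [0,1,0]
    - [0,1,0]
    - [0,1,0]
    - [0,1,0]
    - [0,1,0]
    - [0,1,0]
    - [0,1,0]
    - [0,1,0]
    - [0,1,0]
    - [0,1,0]
    - [0,1,0]
  turn: [0,0,0,0,0,0,0,0,0,0,0,0]

```text
time: 2.5
ee_pos: [0.4535, 0.027, 0.2224]
eef_rot: [0.998, 0.065, -0.0, 0.0]
ft_force: [0.1, 0.7, 0.4]
width: 0.0868
grip_force: 0.0
```

Request:
step_arm:
  delta_pos:
    - [0,1,0]
    - [0,1,0]
    - [0,1,0]
    - [0,0.6,0]
    - [0,0.5,0]
    - [0,0,-1]
    - [0,0,-1]
    - [0,0,-1]
    - [0,0,0]
    - [0,0,0]
  turn: [0,0,0,0,0,0,0,0,0,0]

```text
time: 3.5
ee_pos: [0.4537, 0.1286, 0.148]
eef_rot: [0.998, 0.065, -0.0, -0.0]
ft_force: [0.1, 0.4, 2.3]
width: 0.0871
grip_force: 0.0
```

Run:
```python
from h import *
print(read_state()['ee_pos'])
a=cap('top')['image'][190:340,210:370];b=cap('side')['image'][200:350,240:400]
cv2.imwrite('pics/above.png',np.vstack([np.hstack([cv2.resize(i,None,fx=2.5,fy=2.5,interpolation=2) for i in(a,b)])])[...,::-1])
```

```text
[0.45371074 0.12855914 0.14795237]
```

View pics/above.png

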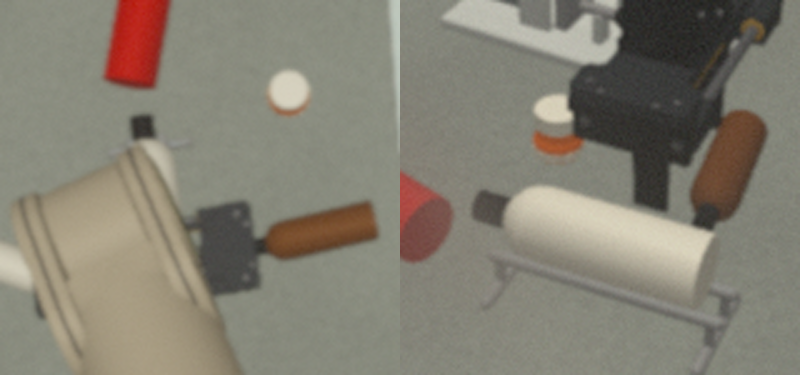

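The gripper straddles the bottle's rear body, with the brown bottle's cap (about (262,247) in the crop) lying clear of the fingers. Descending and gripping.

Request:
step_arm:
  delta_pos:
    - [0,0,-1]
    - [0,0,-1]
    - [0,0,-1]
    - [0,0,-0.6]
    - [0,0,-0.4]
    - [0,0,-0.26]
    - [0,0,0]
    - [0,0,0]
  turn: [0,0,0,0,0,0,0,0]

```text
time: 4.4
ee_pos: [0.4544, 0.1287, 0.0419]
eef_rot: [0.998, 0.065, 0.001, -0.0]
ft_force: [-0.2, -0.2, -0.1]
width: 0.0868
grip_force: 0.0
```

Request:
step_arm:
  delta_pos:
    - [0,0,0]
    - [0,0,0]
    - [0,0,0]
    - [0,0,0]
    - [0,0,0]
    - [0,0,0]
    - [0,0,0]
    - [0,0,0]
  turn: [0,0,0,0,0,0,0,0]
  grip: 1
  newtons: 40

```text
time: 5.2
ee_pos: [0.4537, 0.1301, 0.0414]
eef_rot: [0.998, 0.066, 0.0, -0.001]
ft_force: [-2.2, 5.0, 2.0]
width: 0.0553
grip_force: 40.0
```

Request:
step_arm:
  delta_pos:
    - [0,0,0.3]
    - [0,0,0.7]
    - [0,0,1]
    - [0,0,1]
    - [0,0,1]
    - [0,0,0]
    - [0,0,0]
  turn: [0,0,0,0,0,0,0]

```text
time: 5.9
ee_pos: [0.4536, 0.1281, 0.1407]
eef_rot: [0.998, 0.065, 0.0, 0.0]
ft_force: [0.1, 0.2, -4.1]
width: 0.0552
grip_force: 40.0
```

Request:
step_arm:
  delta_pos:
    - [0,-0.5,0]
    - [0,-1,0]
    - [0,-1,0]
    - [0,-1,0]
    - [0,-1,0]
    - [0,-1,0]
    - [0,-1,0]
    - [0,-1,0]
    - [0,-1,0]
    - [0,-1,0]
    - [0,-1,0]
    - [0,-1,0]
  turn: [0,0,-0.1,-0.1,-0.1,-0.1,-0.1,-0.1,-0.1,0,0,0]

```text
time: 7.1
ee_pos: [0.4525, -0.1599, 0.1392]
eef_rot: [1.0, 0.023, -0.002, -0.0]
ft_force: [0.7, 1.0, -3.2]
width: 0.0549
grip_force: 40.0
```

Request:
step_arm:
  delta_pos:
    - [0,-0.5,0]
    - [0,-0.3,0]
    - [0,-0.2,0]
    - [0,0,0]
    - [0,0,0]
    - [0,0,0]
  turn: [0,0,0,0,0,0]

```text
time: 7.7
ee_pos: [0.454, -0.1832, 0.1411]
eef_rot: [1.0, 0.024, 0.0, -0.0]
ft_force: [0.2, -0.2, -2.8]
width: 0.0552
grip_force: 40.0
```

Run:
```python
from h import *
s=read_state();print(s['ee_pos'],s['eef_rot'],s['ft_force'],s['torque'],s['width'])
a=cap('top')['image'][140:290,340:460];b=cap('side')['image'][90:240,260:460]
cv2.imwrite('pics/pre.png',np.hstack([cv2.resize(i,None,fx=2.5,fy=2.5,interpolation=2) for i in(a,b)])[...,::-1])
```

```text
[ 0.45397639 -0.18317044  0.14111345] [ 9.99711424e-01  2.40221893e-02  5.40654690e-05 -2.19824922e-06] [ 0.21477335 -0.20341493 -2.76798713] [-0.05676586  0.20916429  0.05529395] 0.05521444479191816
```

View pics/pre.png

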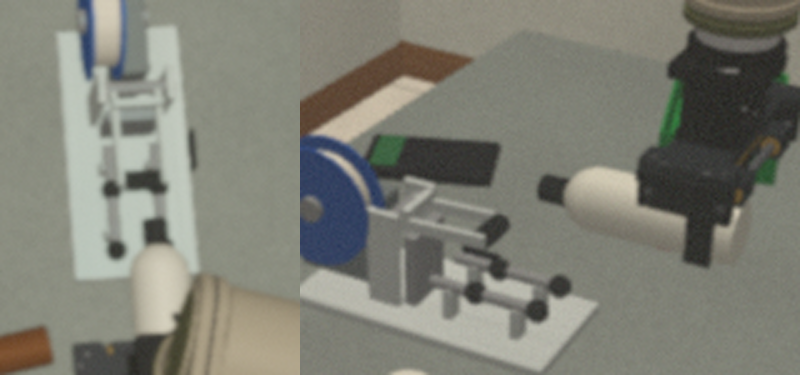

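The bottle is held with its cap at (155,233) in the top crop and (552,189) in the side crop, clear of the roller at (145,181). Now to measure the held axis.

```bash
cat > axis.py <<'E'
from h import *
def run(a=.048):
    u=np.array([np.cos(a),np.sin(a),0]);n=np.array([-u[1],u[0],0]);g=read_state()['ee_pos']
    for nm in('top','side'):
        c=cap(nm); P=pts(c)-g; hs=cv2.cvtColor(c['image'],cv2.COLOR_RGB2HSV)
        t,l,z=P@u,P@n,P[...,2]
        B=(abs(l)<.033)&(abs(z-.018)<.033)&(c['z_map']>0)
        w=B&(hs[...,2]>120)&(t>.015)&(t<.14)
        for t0 in(.025,.05,.075,.095):
            m=w&(abs(t-t0)<.012)
            if m.sum()>15:
                q=np.c_[l[m],z[m]]; f=lambda p:np.hypot(q[:,0]-p[0],q[:,1]-p[1])-.028
                from scipy.optimize import least_squares
                r=least_squares(f,[0,.018],loss='soft_l1',f_scale=.002).x; print(nm,t0,'lat,z',np.round(r,4),m.sum())
        k=B&(hs[...,2]<80)&(t>.12)&(t<.18)&(abs(l)<.02)
        if k.sum(): print(nm,'cap t',np.round(np.percentile(t[k],[2,98]),4),'lat',np.round(np.percentile(l[k],[3,97]),4),'z',np.round(np.percentile(z[k],[3,97]),4),k.sum())
if __name__=='__main__': run()
E
python3 axis.py
```

```text
top 0.05 lat,z [-0.0025  0.0164] 103
top 0.075 lat,z [-0.0019  0.0162] 219
top 0.095 lat,z [-0.0018  0.0156] 246
top cap t [0.1323 0.1518] lat [-0.0065  0.0077] z [0.0201 0.0297] 62
side 0.025 lat,z [-0.0012  0.021 ] 115
side 0.05 lat,z [-0.0013  0.0184] 132
side 0.075 lat,z [-0.0009  0.0177] 244
side 0.095 lat,z [-0.0012  0.0177] 251
side cap t [0.1316 0.1529] lat [-0.0017  0.0137] z [0.0105 0.0292] 102
```

Request:
step_arm:
  delta_pos:
    - [0,0,-0.5]
    - [0,0,-1]
    - [0,0,-1]
    - [0,0,-0.5]
    - [0,0,-0.3]
    - [0,0,0]
    - [0,0,0]
  turn: [0,0,0,0,-0.03,0,0]

```text
time: 8.6
ee_pos: [0.4544, -0.1841, 0.0593]
eef_rot: [1.0, 0.022, 0.001, 0.0]
ft_force: [-0.5, -0.1, -3.2]
width: 0.0551
grip_force: 40.0
```

```bash
python3 axis.py
python3 - <<'E'
from h import *
s=read_state();print(s['ee_pos'],s['eef_rot'],s['ft_force'])
a=cap('top')['image'][140:290,340:460];b=cap('side')['image'][130:280,260:460]
cv2.imwrite('pics/low.png',np.hstack([cv2.resize(i,None,fx=2.5,fy=2.5,interpolation=2) for i in(a,b)])[...,::-1])
E
```

```text
top 0.05 lat,z [-0.0031  0.0173] 81
top 0.075 lat,z [-0.0027  0.016 ] 174
top 0.095 lat,z [-0.0023  0.0156] 210
top cap t [0.1325 0.1503] lat [-0.0192  0.0191] z [-0.0083  0.0292] 73
side 0.025 lat,z [-0.0015  0.0199] 85
side 0.05 lat,z [-0.0018  0.0193] 94
side 0.075 lat,z [-0.0016  0.0185] 227
side 0.095 lat,z [-0.0016  0.0181] 244
side cap t [0.1326 0.1535] lat [-0.0177  0.0119] z [-0.0139  0.0292] 114
[ 0.45453005 -0.18428134  0.05952423] [9.99767244e-01 2.15565747e-02 7.78223867e-04 4.08243021e-04] [-0.00695849 -0.63074214 -4.26933712]
```

View pics/low.png

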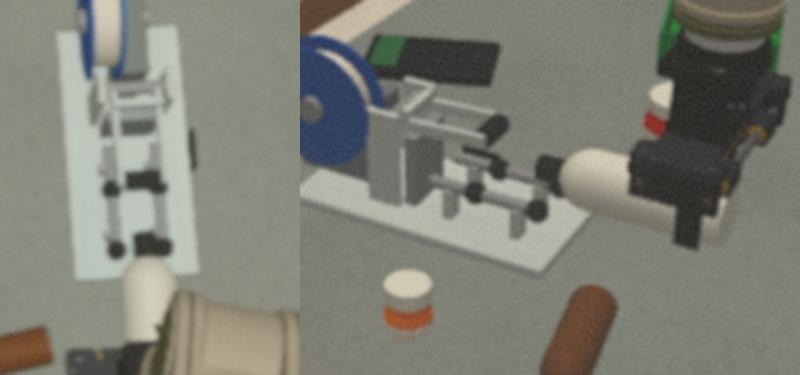

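The low view shows the cap at (146,243), midway between the rear wheels (116,249) and (163,246) once their height difference is allowed for, and in line with the roller at (145,181). Sliding in slowly.

Request:
step_arm:
  delta_pos:
    - [0.1,0.004,-0.03]
    - [0.2,0.01,0]
    - [0.2,0.01,0]
    - [0.2,0.01,0]
    - [0.2,0.01,0]
    - [0.2,0.01,0]
    - [0.2,0.01,0]
    - [0.2,0.01,0]
    - [0.2,0.01,0]
    - [0.2,0.01,0]
    - [0.2,0.01,0]
    - [0.2,0.01,0]
  turn: [0,0,0,0,0,0,0,0,0,0,0,0]

```text
time: 10.0
ee_pos: [0.5117, -0.1812, 0.0578]
eef_rot: [1.0, 0.022, 0.0, 0.0]
ft_force: [-0.5, -0.5, -2.7]
width: 0.0554
grip_force: 40.0
```

Request:
step_arm:
  delta_pos:
    - [0.15,0.006,0]
    - [0.15,0.006,0]
    - [0.15,0.006,0]
    - [0.15,0.006,0]
    - [0.15,0.006,0]
    - [0.15,0.006,0]
  turn: [0,0,0,0,0,0]

```text
time: 10.6
ee_pos: [0.5295, -0.1807, 0.0565]
eef_rot: [1.0, 0.021, -0.005, -0.0]
ft_force: [-22.7, 1.0, 7.0]
width: 0.0549
grip_force: 40.0
```

Request:
step_arm:
  delta_pos:
    - [0,0,0]
    - [0,0,0]
    - [0,0,0]
  turn: [0,0,0]

```text
time: 10.9
ee_pos: [0.5309, -0.1806, 0.057]
eef_rot: [1.0, 0.021, -0.003, -0.0]
ft_force: [-12.4, -0.1, 3.4]
width: 0.0554
grip_force: 40.0
```

```bash
python3 axis.py
python3 - <<'E'
from h import *
s=read_state();print(s['ee_pos'],s['eef_rot'],s['ft_force'],s['torque'])
a=cap('top')['image'][140:290,360:440];b=cap('side')['image'][140:260,270:430]
cv2.imwrite('pics/in1.png',np.hstack([cv2.resize(a,(256,480),interpolation=2),cv2.resize(b,(540,480)if 0 else (540,405),interpolation=2)[:480] if 0 else cv2.copyMakeBorder(cv2.resize(b,(540,405),interpolation=2),0,75,0,0,0)])[...,::-1])
E
```

```text
top 0.05 lat,z [0.0009 0.0149] 23
top 0.075 lat,z [0.0001 0.0147] 130
top 0.095 lat,z [0.0005 0.0143] 168
top cap t [0.1203 0.1508] lat [-0.0135  0.019 ] z [-0.003   0.0505] 62
side 0.025 lat,z [-0.0015  0.0192] 78
side 0.05 lat,z [-0.0015  0.0175] 100
side 0.075 lat,z [-0.001   0.0172] 189
side 0.095 lat,z [-0.0007  0.0164] 259
side cap t [0.1204 0.1531] lat [0.0049 0.0146] z [0.0082 0.0453] 68
[ 0.53089003 -0.18060156  0.05701329] [ 9.99769358e-01  2.12433905e-02 -3.15245327e-03 -1.08015051e-04] [-11.81685936  -0.40931059   3.99841533] [-0.03208829  2.82130699  0.1335113 ]
```

View pics/in1.png

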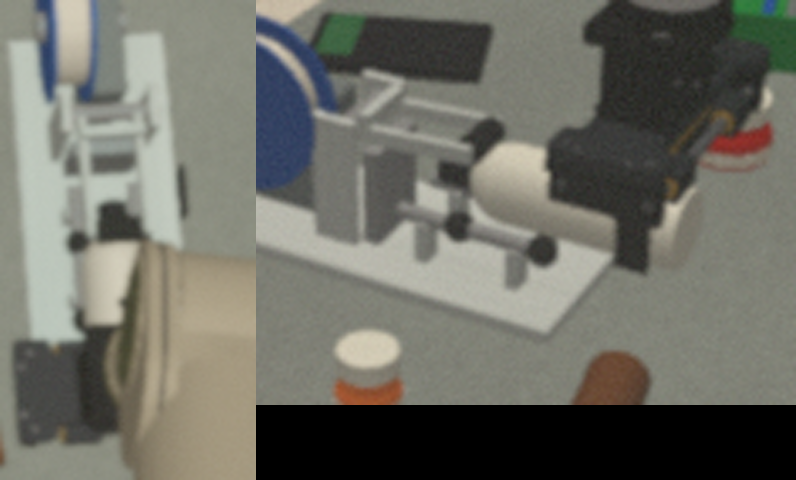

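The roller, at (485,135) in the side crop, rides on the shoulder with the cap under it; the bottle sits straight between the wheels. I'll lift 1 mm and carry on more slowly.

Request:
step_arm:
  delta_pos:
    - [0.05,0.002,0.04]
    - [0.08,0.003,0]
    - [0.08,0.003,0]
    - [0.08,0.003,0]
    - [0.08,0.003,0]
  turn: [0,0,0,0,0]

```text
time: 11.6
ee_pos: [0.5383, -0.1802, 0.0574]
eef_rot: [1.0, 0.021, -0.005, -0.0]
ft_force: [-19.4, 0.6, 7.3]
width: 0.0552
grip_force: 40.0
```

Request:
step_arm:
  delta_pos:
    - [0.08,0.003,0]
    - [0.08,0.003,0]
    - [0.08,0.003,0]
    - [0.08,0.003,0]
  turn: [0,0,0,0]

```text
time: 12.0
ee_pos: [0.5471, -0.1799, 0.0579]
eef_rot: [1.0, 0.021, -0.004, -0.0]
ft_force: [-18.0, 1.3, 8.1]
width: 0.0551
grip_force: 40.0
```

Request:
step_arm:
  delta_pos:
    - [0.06,0.003,0]
    - [0.06,0.003,0]
    - [0.06,0.003,0]
    - [0.06,0.003,0]
    - [0.06,0.003,0]
    - [0.06,0.003,0]
  turn: [0,0,0,0,0,0]

```text
time: 12.6
ee_pos: [0.5556, -0.1794, 0.0571]
eef_rot: [1.0, 0.021, -0.005, -0.0]
ft_force: [-13.3, 0.7, 0.8]
width: 0.0552
grip_force: 40.0
```

```bash
python3 axis.py
python3 - <<'E'
from h import *
s=read_state();print(s['ee_pos'],s['eef_rot'],s['ft_force'],s['torque'])
a=cap('top')['image'][140:290,360:440];b=cap('side')['image'][140:260,270:430]
cv2.imwrite('pics/in2.png',np.hstack([cv2.resize(a,(256,480),interpolation=2),cv2.copyMakeBorder(cv2.resize(b,(540,405),interpolation=2),0,75,0,0,0)])[...,::-1])
E
```

```text
top 0.075 lat,z [0.002  0.0127] 128
top 0.095 lat,z [-0.0006  0.0142] 104
top cap t [0.1328 0.1543] lat [-0.0077  0.0075] z [0.0215 0.03  ] 61
side 0.025 lat,z [-0.0012  0.0181] 76
side 0.05 lat,z [-0.0013  0.0159] 101
side 0.075 lat,z [-0.0001  0.0162] 183
side 0.095 lat,z [-0.0012  0.0177] 221
side cap t [0.1334 0.1675] lat [-0.0116  0.0121] z [-0.0015  0.0292] 88
[ 0.5574173  -0.1792895   0.05760049] [ 9.99768092e-01  2.13271117e-02 -2.97449839e-03 -2.61498771e-04] [-8.21974415 -0.88809117 -0.49518477] [0.02166449 1.88361286 0.03613058]
```

View pics/in2.png

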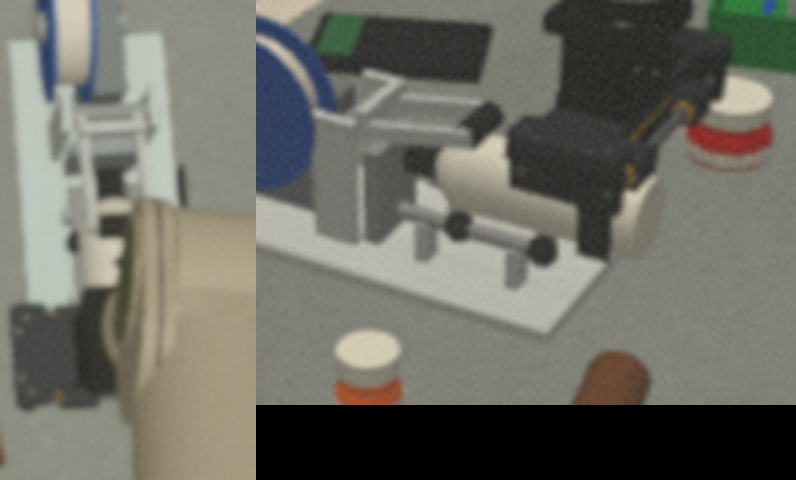

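The roller has climbed onto the body's front edge at (485,122), and the cap at (420,160) is about 10 mm short of the stop. No slip is visible. Creeping on to feel for the stop.

Request:
step_arm:
  delta_pos:
    - [0.04,0.002,0]
    - [0.04,0.002,0]
    - [0.04,0.002,0]
    - [0.04,0.002,0]
    - [0.04,0.002,0]
  turn: [0,0,0,0,0]

```text
time: 13.3
ee_pos: [0.5627, -0.1791, 0.0577]
eef_rot: [1.0, 0.021, -0.003, -0.0]
ft_force: [-10.1, -0.4, -0.8]
width: 0.0551
grip_force: 40.0
```

Request:
step_arm:
  delta_pos:
    - [0.03,0.001,0]
    - [0.03,0.001,0]
  turn: [0,0]

```text
time: 13.5
ee_pos: [0.5642, -0.179, 0.0577]
eef_rot: [1.0, 0.021, -0.003, -0.0]
ft_force: [-9.6, -0.5, -0.2]
width: 0.0554
grip_force: 40.0
```

Request:
step_arm:
  delta_pos:
    - [0.03,0.001,0]
    - [0.03,0.001,0]
  turn: [0,0]

```text
time: 13.7
ee_pos: [0.5657, -0.1789, 0.0577]
eef_rot: [1.0, 0.021, -0.003, -0.0]
ft_force: [-10.1, -0.3, -0.4]
width: 0.0553
grip_force: 40.0
```

Rubbing is steady at about 10 N. Continuing in sub-millimetre rows.

Request:
step_arm:
  delta_pos:
    - [0.03,0.001,0]
    - [0.03,0.001,0]
  turn: [0,0]

```text
time: 13.9
ee_pos: [0.5672, -0.1788, 0.0577]
eef_rot: [1.0, 0.021, -0.003, -0.0]
ft_force: [-9.9, -0.4, -0.7]
width: 0.0553
grip_force: 40.0
```

Request:
step_arm:
  delta_pos:
    - [0.025,0.001,0]
    - [0.025,0.001,0]
  turn: [0,0]

```text
time: 14.1
ee_pos: [0.5678, -0.1788, 0.0575]
eef_rot: [1.0, 0.021, -0.003, -0.0]
ft_force: [-14.1, 0.6, 1.0]
width: 0.055
grip_force: 40.0
```

Request:
step_arm:
  delta_pos:
    - [0.02,0.001,0]
    - [0,0,0]
  turn: [0,0]

```text
time: 14.3
ee_pos: [0.5678, -0.1788, 0.0574]
eef_rot: [1.0, 0.021, -0.004, -0.0]
ft_force: [-13.0, 0.5, 1.8]
width: 0.0549
grip_force: 40.0
```

Request:
step_arm:
  delta_pos:
    - [0.02,0.001,0]
    - [0.02,0,0]
  turn: [0,0]

```text
time: 14.5
ee_pos: [0.5678, -0.1789, 0.0573]
eef_rot: [1.0, 0.021, -0.005, -0.0]
ft_force: [-20.1, 1.5, 4.1]
width: 0.0552
grip_force: 40.0
```

Request:
step_arm:
  delta_pos:
    - [0,0,0]
    - [0,0,0]
  turn: [0,0]

```text
time: 14.7
ee_pos: [0.5678, -0.1788, 0.0572]
eef_rot: [1.0, 0.021, -0.005, -0.0]
ft_force: [-18.2, 0.3, 3.5]
width: 0.0552
grip_force: 40.0
```

Request:
step_arm:
  delta_pos:
    - [0.015,0,0]
    - [0,0,0]
    - [0,0,0]
    - [0,0,0]
    - [0,0,0]
    - [0,0,0]
    - [0,0,0]
    - [0,0,0]
  turn: [0,0,0,0,0,0,0,0]

```text
time: 15.5
ee_pos: [0.5678, -0.1789, 0.0571]
eef_rot: [1.0, 0.021, -0.005, -0.0]
ft_force: [-18.9, 1.4, 4.8]
width: 0.0549
grip_force: 40.0
```

Request:
step_arm:
  delta_pos:
    - [0,0,0]
    - [0,0,0]
    - [0,0,0]
    - [0,0,0]
    - [0,0,0]
    - [0,0,0]
    - [0,0,0]
    - [0,0,0]
  turn: [0,0,0,0,0,0,0,0]
  grip: 0

```text
time: 16.3
ee_pos: [0.5727, -0.1787, 0.0589]
eef_rot: [1.0, 0.022, 0.0, 0.0]
ft_force: [0.3, 0.2, 0.1]
width: 0.0871
grip_force: 0.0
```

Request:
step_arm:
  delta_pos:
    - [0,0,0.4]
    - [0,0,0.8]
    - [0,0,1]
    - [0,0,1]
    - [0,0,1]
    - [-0.5,0,1]
    - [-1,0,0]
    - [-1,0,0]
    - [-1,0,0]
    - [-1,0,0]
    - [0,0,0]
  turn: [0,0,0,0,0,0,0,0,0,0,0]

```text
time: 17.4
ee_pos: [0.458, -0.1792, 0.1898]
eef_rot: [1.0, 0.021, -0.0, 0.001]
ft_force: [0.9, -0.3, -0.1]
width: 0.0869
grip_force: 0.0
```

Run:
```python
from h import *
C=cap('top');a=C['image'][140:290,360:440];S=cap('side');b=S['image'][140:260,270:430]
cv2.imwrite('pics/end.png',np.hstack([cv2.resize(a,(256,480),interpolation=2),cv2.copyMakeBorder(cv2.resize(b,(540,405),interpolation=2),0,75,0,0,0)])[...,::-1])
u=np.array([np.cos(.043),np.sin(.043),0]);n=np.array([-u[1],u[0],0])
for nm,c in(('top',C),('side',S)):
    P=pts(c)-np.array([.608,-.178,.075]);t,l,z=P@u,P@n,P[...,2]
    hs=cv2.cvtColor(c['image'],cv2.COLOR_RGB2HSV)
    w=(abs(l)<.032)&(abs(z)<.033)&(abs(t)<.1)&(hs[...,2]>130)&(hs[...,1]<60)
    print(nm,w.sum(),'t',np.percentile(t[w],[1,99]),'ztop rear/front',[np.percentile(z[w&(abs(t-x)<.01)],95) for x in(-.05,-.02,.02)],'lat',np.percentile(l[w&(z>0)],[2,98]))
```

```text
top 1310 t [-0.06528809  0.09549183] ztop rear/front [np.float64(0.0292601031442168), np.float64(0.029498432721252372), np.float64(0.02855932546922104)] lat [-0.02593258  0.02609521]
side 1212 t [-0.0645816   0.08147023] ztop rear/front [np.float64(0.028704213434500574), np.float64(0.02876321888775514), np.float64(0.028355698453970322)] lat [-0.00897344  0.02953158]
```

View pics/end.png

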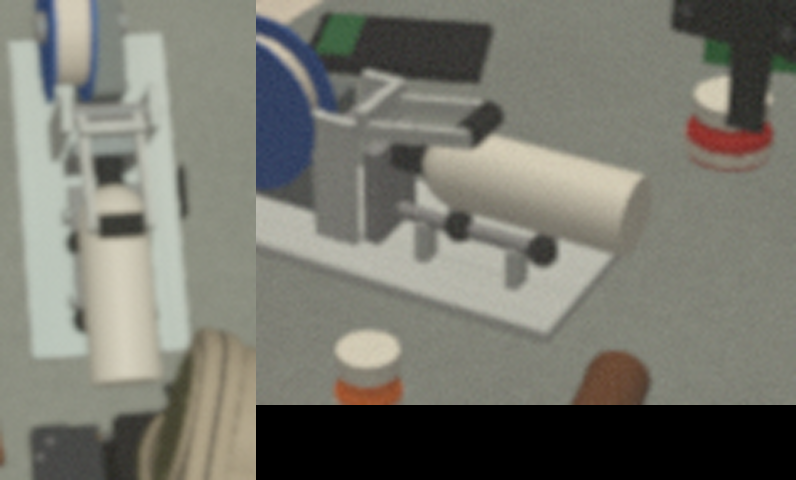

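The bottle lies level on the wheels, centred. Its rear end is at -65 mm from the bed point, which matches the seated position. The cap is at the stop at (405,158), the roller rests on the body at (485,122), and the gripper is clear.

```bash
python3 -c "
from bench import *
print(close_job())"
```

```text
the job is handed in; nothing more can be done
None
```

The bottle is in the labeller: cap pressed lightly on the end stop (about 8 to 10 N over the rubbing), released with the roller bearing on its body, jars not touched; the job was handed in at about 17.5 s, and no verdict came back.

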